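Mark a tool tag in the hand press

ROBOT

A 6-joint arm with a two-finger parallel gripper is mounted at the origin on the work surface. World frame = base frame: x ahead of the robot, y to its left, z up, the work surface at z = 0. Lengths are in m, angles in rad, forces in N, time in s.
With the tool pointing down it reaches from about 0.275 to 0.725 m from the base axis. Payload 5.6 kg.
Tool frame: the origin (TCP) lies midway between the tips of the shut fingers; the grasp point (between the pads) lies 19 mm behind it; x points along the fingers, y is the direction in which the jaws open and shut, and the axes are right-handed (so a half turn about x gives the same grasp; the last joint's range is limited). The gripper opens to 85 mm and grips with 20 to 120 N. Pads are 22 mm wide; open, the fingers measure 114 mm over their backs; the gripper's body (76 mm by 85 mm) begins 54 mm behind the grasp point. The pads swing forward as they close: fully open they stand 13 mm farther back than shut.
Start: joints at [-1.005, 0.255, 0.108, 0, -1.424, -0.285], TCP at [0.152, -0.528, 0.231] pointing down, gripper open.
Joint ranges: [-2.95, 2.95], [-1.21, 1.97], [-1.09, 1.5], [-2.87, 1.71], [-2.94, -0.07], [-3.05, 3.05]. Speed limits (rad/s): [2.57, 2.57, 3.14, 3.14, 3.14, 3.14].

INTERFACE

Orientations are given as a rotation vector (axis times angle).
In Python, from plant import get_obs, cams, order, spotter gives the robot as it stands.
- The arm moves only by the shell command python3 -m handwheel 'ROWS'. ROWS is JSON, a list of rows, each an object of numbers: "tx", "ty", "tz": the shift along the world's x, y, z normalised to -1 to 1, where 1 is 20 mm; "ax", "ay", "az": the turn, a rotation vector about the world's x, y, z normalised to -1 to 1, where 1 is 4 degrees; "claw": the opening, from -1 (shut) to 1 (fully open). In form: [{"tx": .., "ty": .., "tz": .., "ax": .., "ay": .., "az": .., "claw": ..}, ...]. A call has 1 to 10 rows; each row shifts and turns the commanded pose from where the row before left it; what a row does not reach is not made up. A row lasts 1/12 s, in which the tool goes at most 41.7 mm and 7.16 degrees, less where a joint would pass 70% of its speed; a pose out of reach is approached as far as the arm can. A call with a number of a shift or a turn outside -1 to 1 is refused whole. A call with a gripper value outside its range is refused whole. The fingers move at their own pace and stop on an object; the grip force is fixed at half the most. Time passes only in rows, so rows that do not move let the fingers close. It gives the time, the measured TCP pose, the force and the opening at its end, in the units of the state.
- get_obs(): the state, without advancing time (a new reading comes with each control period).
- cams.snapshot(name): name is "side" or "top" or "wrist"; returns the picture (384x512x3 uint8, blue, green, red); there is no depth.
- cams.camera_info(name): a dict with "fx", "fy", "cx", "cy" (pixels), "extrinsics" (4x4, takes a point from camera to world coordinates). Camera axes: x right, y down, z forward; pixel columns grow to the right and rows downward; lengths in m; the calibration is good to about 2 mm. A picture is of the moment at which its call begins: read the wrist's pose just before it. camera_info takes no time and is no camera call; for the wrist camera it gives the pose at the moment of the call.
- order.sign_off(): hands the job in, once; it reports no verdict.
Trained networks look in the newest picture that a camera, given by its name, has taken for a name from the list of things; names that differ only in an ending like _2 or _b are one class to them, and where a whole thing is asked for, a point or a joint stands for the part that bears it (a point fixed in the world has none). Each returns a list of dicts, best first, with "p" (0 to 1); they miss things now and then, are a little off and sometimes report something else, mostly with a low value. They report only what shows in the picture. A call takes as long as a camera call.
- spotter.recognise(name, camera): "at" ([x, y, z] in m, in world coordinates, good to about 4 mm: the middle of the surface that is visible of it).
The state is a dict: "t": time; "qpos": joint angles; "dq": joint speeds; "joint_torque": joint torques, N m; "tcp_pos": TCP position; "tcp_rot": TCP orientation; "force": force on the tool from outside, world axes, zero at the start; "ft_torque": the same for the moment, N m; "finger_gap": finger opening in m.
Only numpy, scipy, OpenCV 4.12 (cv2) and the standard library are available. Lean on these libraries where they do the work, as an engineer would, in place of code of your own. Each camera call takes 0.05 s, during which the arm holds its last target. There are 200 camera calls.

TASK

Mark the aluminium tag: slide its plain end into the hand press so that the tag lies flat on the press bed with its dark round field centred under the die and its hole end pointing straight out of the open front, then let go and push the plunger head down to its stop, hold it there a moment and let it spring back up. Then take the tag out and lay it flat on the cork mat, with no end hanging over, without dropping it; leave the wrench and the spools where they are.

Things in the scene. Friction and masses are not known exactly. Their poses are not given: they have to be found in the camera images.
- tag: loose flat aluminium tag blank, 150 mm long (x) x 30 mm wide (y) x 6 mm thick (z), about 70 g. Origin: centre of its underside; x runs along its length towards the plain end that carries the dark round field, -x towards the end with the hole, z up. It starts flat on the bench.
- tag_field (a point): centre of the dark round field (24 mm across) on the tag's top face, 53 mm from the tag's middle and 22 mm from its plain end; axes as the tag
- tag_hole (a point): centre, on the top face, of the 10 mm hole through the tag's other end, 63 mm from the tag's middle and 12 mm from that end; axes as the tag
- press: grey hand marking press bolted to the bench. Origin: on the bench below the ram axis; z up; open front faces its -x. Bed: 20 mm high, 90 mm wide (y), x -80 to +85 mm. Column behind: 56 mm wide, front face at x = +40 mm. Arm over the bed: 44 mm wide, forward to x = -15 mm, underside 60 mm and top 90 mm above the bench. Front and sides are open; the tag goes in level from the front.
- die (a point): centre of the underside of the die (10 mm rubber face on a 22 mm steel foot) at the bottom of the ram, on the ram axis; 42 mm above the bench when up, so 22 mm above the bed, and 26 mm above the bench when down (just on a 6 mm tag); moves with the plunger; axes as the press
- plunger_top (a point): centre of the top of the plunger's black round head (42 mm across, 12 mm thick), on the ram axis, 130 mm above the bench when up; moves with the plunger; axes as the press
- plunger (a joint): how far the plunger is pressed down, in m: 0 = up, 0.016 = at its stop. A spring pushes it up: 4 N at the start of the stroke, 11 N at the stop
- mat: thin cork mat fixed to the bench, 200 mm (x) x 100 mm (y) x 3 mm thick. Origin: centre of its underside, z up
- wrench: bystander: steel wrench, 180 mm long (x), lying on the bench, origin at the middle of its underside; not to be moved
- spool_a: bystander: wooden spool standing on end, 42 mm across, 50 mm high, origin at the centre of its underside; not to be moved
- spool_b: bystander: a second wooden spool of the same shape and size, same origin; not to be moved

How it is judged:
On the way, in this order (a step that is already met when the one before it is completed fails the run):
1. the tag lies flat on the press bed, its round field under the die (within 7 mm), hole end pointing out of the front (horizontal distance between tag_field and die below 0.007 m and z of tag_field in the frame of press between 0.0235 and 0.0285 m and x of tag_hole in the frame of press below -0.105 m and angle between tag's own z axis and vertical below 0.06 rad), for 0.2 s.
2. the plunger is held at its stop (within 1.5 mm) with the tag in place (all of step 1 and value of joint plunger above 0.0145 m), for 0.3 s.
3. the plunger is back up (within 2 mm) and the tag still lies in place (all of step 1 and value of joint plunger below 0.002 m), for 0.1 s.
At the end, for the whole second after the job is handed in: The tag lies flat (within 0.06 rad), released and at rest on the cork mat, right way up, with the centres of its field and of its hole both at least 5 mm inside the mat's outline, and the plunger is up (within 2 mm) (angle between tag's own z axis and vertical below 0.06 rad and z of tag in the frame of mat between 0.001 and 0.006 m and x of tag_field in the frame of mat between -0.095 and 0.095 m and y of tag_field in the frame of mat between -0.045 and 0.045 m and x of tag_hole in the frame of mat between -0.095 and 0.095 m and y of tag_hole in the frame of mat between -0.045 and 0.045 m and linear speed of tag below 0.01 m/s and angular speed of tag below 0.1 rad/s and value of joint plunger below 0.002 m and contact force between the fingers and tag below 0.05 N); the robot touches nothing.
It fails at once if the wrench is moved more than 30 mm (distance of wrench from where it was at the start of the episode above 0.03 m).
It fails at once if the spool a is moved more than 30 mm (distance of spool_a from where it was at the start of the episode above 0.03 m).
It fails at once if the spool b is moved more than 30 mm (distance of spool_b from where it was at the start of the episode above 0.03 m).
It fails at once if the tag is dropped or thrown: it moves faster than 0.7 m/s while the fingers do not touch it (linear speed of tag above 0.7 m/s and contact force between the fingers and tag below 0.05 N).
It also fails if it takes over 67 s, if anything falls off the work surface, if the arm or the gripper's body presses on something with over 40 N, if the wrist force passes 120 N, or if a joint passes its speed limit or range.

## Working session

There is one attempt and no reset: what is moved stays moved. The work goes in short steps, Python scripts to look and compute and a shell command to move; the robot and the scene stay as the last step left them, time stands still between calls to the robot, and variables do not carry over. Pictures are saved under pics/ and viewed, about 8 in all and at most 12, crops included, and the job is handed in when it is done.

```bash
mkdir -p pics; ls; cat > h.py <<'E'
import numpy as np,cv2
from plant import get_obs,cams,order,spotter
def snap(c,f):
    im=np.array(cams.snapshot(c)); cv2.imwrite('pics/'+f,im); return im
def ray(c,uv,z,i=None):
    i=i or cams.camera_info(c); T=np.array(i['extrinsics']); d=T[:3,:3]@[(uv[0]-i['cx'])/i['fx'],(uv[1]-i['cy'])/i['fy'],1]
    o=T[:3,3]; return o+d*(z-o[2])/d[2]
def proj(c,p,i=None):
    i=i or cams.camera_info(c); T=np.array(i['extrinsics']); q=T[:3,:3].T@(np.array(p)-T[:3,3]); return np.array([i['fx']*q[0]/q[2]+i['cx'],i['fy']*q[1]/q[2]+i['cy']])
E
python3 - <<'E'
from h import *
a=snap('top','top1.png');
for n in ['tag','tag_field','tag_hole','press','plunger_top','mat','wrench','spool_a']:
    print(n,[(np.round(d['at'],3).tolist(),round(d['p'],2)) for d in spotter.recognise(n,'top')[:3]])
b=snap('side','side1.png')
for n in ['die','plunger_top','tag_field']:
    print(n,[(np.round(d['at'],3).tolist(),round(d['p'],2)) for d in spotter.recognise(n,'side')[:3]])
for c in('top','side'):print(np.round(cams.camera_info(c)['extrinsics'],3).tolist(),cams.camera_info(c)['fx'])
o=get_obs();print(o['t'],o['tcp_rot'],o['finger_gap'])
E
```

```text
pics
tag [([0.468, 0.274, 0.004], 0.73), ([0.636, 0.011, 0.02], 0.56)]
tag_field [([0.469, 0.277, 0.004], 0.97)]
tag_hole [([0.467, 0.278, 0.005], 0.59)]
press [([0.637, 0.014, 0.023], 0.8), ([0.669, 0.334, 0.05], 0.65)]
plunger_top [([0.637, 0.013, 0.132], 0.64)]
mat [([0.475, -0.241, 0.002], 0.83), ([0.742, 0.219, 0.05], 0.31), ([0.666, 0.335, 0.052], 0.26)]
wrench [([0.692, -0.311, 0.004], 0.73)]
spool_a [([0.632, 0.012, 0.127], 0.66), ([0.669, 0.337, 0.053], 0.62), ([0.74, 0.22, 0.048], 0.49)]
die [([0.637, 0.019, 0.128], 0.67), ([0.47, 0.276, 0.01], 0.55)]
plunger_top [([0.633, 0.021, 0.129], 0.67)]
tag_field [([0.472, 0.281, 0.007], 0.75)]
[[0.004, -0.998, 0.064, 0.496], [-1.0, -0.005, -0.001, 0.018], [0.001, -0.064, -0.998, 1.329], [0.0, 0.0, 0.0, 1.0]] 472.0230421831275
[[-0.941, -0.201, 0.272, 0.183], [-0.337, 0.517, -0.786, 1.106], [0.018, -0.832, -0.555, 0.895], [0.0, 0.0, 0.0, 1.0]] 477.1422488756996
0.65 [-0.22043149  1.55950435  0.22041524] 0.0852433296474086
```

View pics/top1.png

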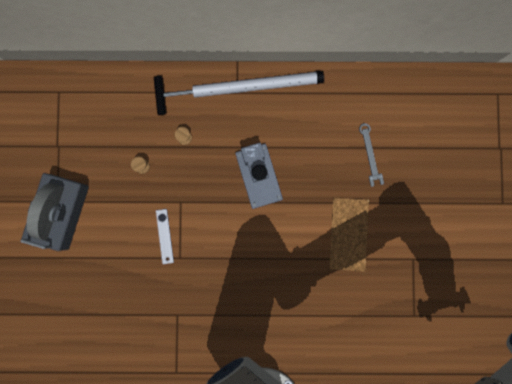

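View pics/side1.png

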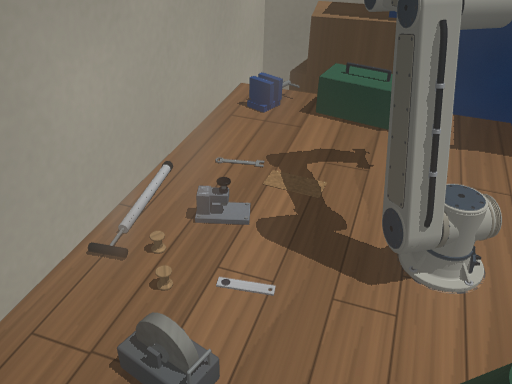

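The top view shows the tag from (162,216), its field end, to (167,260), its hole end. The press is at (259,172) with its front towards the robot, and the mat is at (349,234). I'll enlarge these regions for pixel-accurate points.

```bash
python3 - <<'E'
from h import *
im=cv2.imread('pics/top1.png')
def crop(x,y,w,h,s): return cv2.resize(im[y:y+h,x:x+w],None,fx=s,fy=s,interpolation=cv2.INTER_CUBIC)
a=crop(145,200,40,72,8); b=crop(225,132,60,80,7)[:576]; 
cv2.imwrite('pics/crop1.png',np.hstack([a,np.pad(b,((0,576-b.shape[0]),(0,0),(0,0)))]))
# tag by brightness
def rect(mask,z,n):
    c=max(cv2.findContours(mask,0,1)[0],key=cv2.contourArea); 
    P=np.array([ray('top',p,z) for p in cv2.boxPoints(cv2.minAreaRect(c))])
    print(n,np.round(P.mean(0),4),np.round([np.linalg.norm(P[0]-P[1]),np.linalg.norm(P[1]-P[2])],4),np.round(P[:,:2],4).tolist())
m=np.zeros(im.shape[:2],np.uint8); g=im.min(2); m[200:272,145:185]=(g[200:272,145:185]>110)*255
rect(cv2.morphologyEx(m,cv2.MORPH_CLOSE,np.ones((9,9))),.006,'tag')
hsv=cv2.cvtColor(im,cv2.COLOR_BGR2HSV)
print(hsv[210,350],hsv[240,362],hsv[260,350],hsv[250,300],hsv[215,310])
pl=ray('top',(259,172),.13);print('plunger approx',pl)
E
```

```text
tag [0.4688 0.2743 0.006 ] [0.033  0.1522] [[0.542, 0.3014], [0.5463, 0.2687], [0.3956, 0.2473], [0.3914, 0.2798]]
[ 16 134 129] [ 16 127  58] [ 14 130  57] [ 12 136  60] [ 13 142 129]
plunger approx [0.63569902 0.01098789 0.13      ]
```

View pics/crop1.png

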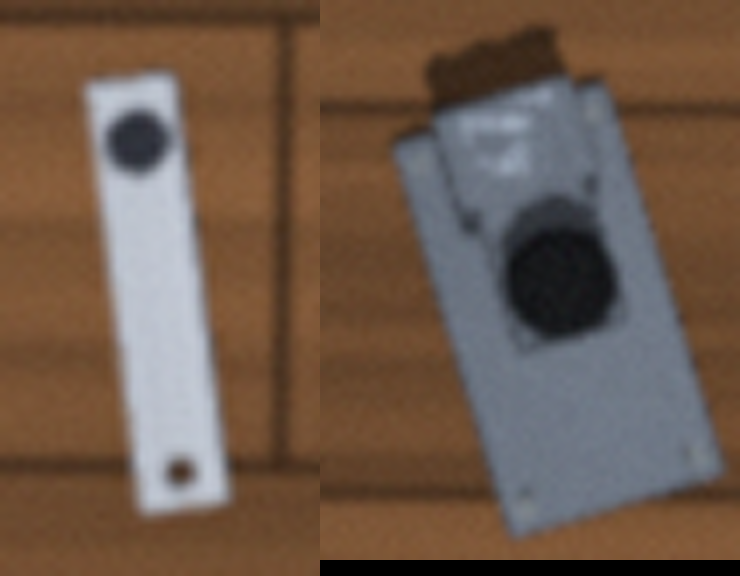

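The tag's field is at crop (138,141) and its hole at (180,471). The press bed's front corners are at (515,537) and (722,472), the back corners at (395,150) and (608,80), and the plunger head at (562,283). The tag measures 152x33 mm, which matches the given size. Next I compute the press frame and the mat.

```bash
cat > g.py <<'E'
from h import *
from scipy.spatial.transform import Rotation as R
def yaw(rv):  # yaw of tool z axis... direction of jaw axis y, mod pi; approach tilt
    M=R.from_rotvec(rv).as_matrix(); return M
E
python3 - <<'E'
from g import *
P=lambda u,v:((u-320+.5)/7-.5+225,(v+.5)/7-.5+132)
T=lambda u,v:((u+.5)/8-.5+145,(v+.5)/8-.5+200)
f=ray('top',T(138,141),.006);h=ray('top',T(180,471),.006)
d=(f-h)[:2];print('field',f,'hole',h,'len',np.hypot(*d),'yaw',np.arctan2(d[1],d[0]),'centre',(f-d.tolist().__class__([*(d/np.hypot(*d)*.053),0]))[:2])
c=[ray('top',P(*p),.02)[:2] for p in [(515,537),(722,472),(395,150),(608,80)]]
fl,fr,bl,br=c;print('width',np.linalg.norm(fl-fr),'len',np.linalg.norm(fl-bl),np.linalg.norm(fr-br))
yx=[np.arctan2(*(a[::-1])) for a in (bl-fl,br-fr)];w=fl-fr;yw=np.arctan2(-w[0],w[1]);print('yaws',yx,yw)
y=np.mean([*yx,yw]);x=np.array([np.cos(y),np.sin(y)]);n=np.array([-x[1],x[0]])
print('yaw',y,'origin from front',(fl+fr)/2+.08*x,'from head',ray('top',P(562,283),.13)[:2], 'side mid y of head', (ray('top',P(562,283),.13)[:2]-(fl+fr)/2)@n)
M=[ray('top',p,.003)[:2] for p in [(334,198),(369,200),(365,271),(330,268)]];print('mat',np.mean(M,0),'yaw',np.arctan2(*((M[0]+M[1]-M[2]-M[3])[::-1])),np.linalg.norm(M[0]-M[3]),np.linalg.norm(M[0]-M[1]))
o=get_obs();print(np.round(yaw(o['tcp_rot']),3).tolist(),o['tcp_pos'],o['t'])
E
```

```text
field [0.52161717 0.28186512 0.006     ] hole [0.40691285 0.26525037 0.006     ] len 0.11590138180679047 yaw 0.14384804070823476 centre [0.46916457 0.27426744]
width 0.08610414805860085 len 0.16190305875946212 0.16337650253092323
yaws [np.float64(0.30554281677919526), np.float64(0.2838362382319046)] 0.3089590479960059
yaw 0.29944603433570194 origin from front [0.63669463 0.01071709] from head [0.6357007  0.01062301] side mid y of head 0.00020330818617920866
mat [ 0.47676649 -0.24404777] yaw -0.06506256470712563 0.19598682189814876 0.09862373225053993
[[0.0, -0.277, 0.961], [-0.0, 0.961, 0.277], [-1.0, -0.0, 0.0]] [ 0.15245776 -0.52844211  0.23128833] 0.65
```

The press origin agrees by two routes, (0.636, 0.011) with yaw 0.30. The tag centre is (0.469, 0.274) with yaw 0.144. I'll grip 45 mm from the tag's middle towards the hole, at about (0.4245, 0.268).

```bash
python3 -m handwheel '[{"tx":1,"ty":0.9,"az":-0.2,"claw":0.15},{"tx":1,"ty":0.9,"az":-0.2,"claw":0.15},{"tx":1,"ty":0.9,"az":-0.2,"claw":0.15},{"tx":1,"ty":0.9,"az":-0.2,"claw":0.15},{"tx":1,"ty":0.9,"az":-0.2,"claw":0.15},{"tx":1,"ty":0.9,"az":-0.2,"claw":0.15},{"tx":1,"ty":0.9,"az":-0.2,"claw":0.15},{"tx":1,"ty":0.9,"az":-0.2,"claw":0.15},{"tx":1,"ty":0.9,"az":-0.2,"claw":0.15},{"tx":1,"ty":0.9,"az":-0.16,"claw":0.15}]'
python3 -m handwheel '[{"tx":1,"ty":1,"claw":0.15},{"tx":1,"ty":1,"claw":0.15},{"tx":1,"ty":1,"claw":0.15},{"tx":0.6,"ty":1,"claw":0.15},{"ty":1,"claw":0.15},{"ty":1,"claw":0.15},{"ty":1,"claw":0.15},{"ty":1,"claw":0.15},{"ty":1,"claw":0.15},{"ty":1,"claw":0.15}]'
```

```text
validation failed for argument at $[0]...
validation failed for argument at $[0]...
```

```bash
python3 -m handwheel '[{"tx":1,"ty":0.9,"tz":0,"ax":0,"ay":0,"az":-0.98,"claw":0.15},{"tx":1,"ty":0.9,"tz":0,"ax":0,"ay":0,"az":-0.98,"claw":0.15},{"tx":1,"ty":0.9,"tz":0,"ax":0,"ay":0,"az":0,"claw":0.15},{"tx":1,"ty":0.9,"tz":0,"ax":0,"ay":0,"az":0,"claw":0.15},{"tx":1,"ty":0.9,"tz":0,"ax":0,"ay":0,"az":0,"claw":0.15},{"tx":1,"ty":0.9,"tz":0,"ax":0,"ay":0,"az":0,"claw":0.15},{"tx":1,"ty":0.9,"tz":0,"ax":0,"ay":0,"az":0,"claw":0.15},{"tx":1,"ty":0.9,"tz":0,"ax":0,"ay":0,"az":0,"claw":0.15},{"tx":1,"ty":0.9,"tz":0,"ax":0,"ay":0,"az":0,"claw":0.15},{"tx":1,"ty":0.9,"tz":0,"ax":0,"ay":0,"az":0,"claw":0.15}]'
```

```text
t: 1.48
tcp_pos: [0.3533, -0.3474, 0.2315]
tcp_rot: [-0.113, 1.567, 0.113]
force: [0.2, -0.9, -0.7]
finger_gap: 0.0491
```

```bash
Z='x'; python3 -m handwheel '[{"tx":0.7,"ty":1,"tz":0,"ax":0,"ay":0,"az":0,"claw":0.15},{"tx":0.7,"ty":1,"tz":0,"ax":0,"ay":0,"az":0,"claw":0.15},{"tx":0.7,"ty":1,"tz":0,"ax":0,"ay":0,"az":0,"claw":0.15},{"tx":0.7,"ty":1,"tz":0,"ax":0,"ay":0,"az":0,"claw":0.15},{"tx":0.7,"ty":1,"tz":0,"ax":0,"ay":0,"az":0,"claw":0.15},{"tx":0,"ty":1,"tz":0,"ax":0,"ay":0,"az":0,"claw":0.15},{"tx":0,"ty":1,"tz":0,"ax":0,"ay":0,"az":0,"claw":0.15},{"tx":0,"ty":1,"tz":0,"ax":0,"ay":0,"az":0,"claw":0.15},{"tx":0,"ty":1,"tz":0,"ax":0,"ay":0,"az":0,"claw":0.15},{"tx":0,"ty":1,"tz":0,"ax":0,"ay":0,"az":0,"claw":0.15}]'
python3 -m handwheel '[{"tx":0,"ty":1,"tz":0,"ax":0,"ay":0,"az":0,"claw":0.15},{"tx":0,"ty":1,"tz":0,"ax":0,"ay":0,"az":0,"claw":0.15},{"tx":0,"ty":1,"tz":0,"ax":0,"ay":0,"az":0,"claw":0.15},{"tx":0,"ty":1,"tz":0,"ax":0,"ay":0,"az":0,"claw":0.15},{"tx":0,"ty":1,"tz":0,"ax":0,"ay":0,"az":0,"claw":0.15},{"tx":0,"ty":1,"tz":0,"ax":0,"ay":0,"az":0,"claw":0.15},{"tx":0,"ty":1,"tz":0,"ax":0,"ay":0,"az":0,"claw":0.15},{"tx":0,"ty":1,"tz":0,"ax":0,"ay":0,"az":0,"claw":0.15},{"tx":0,"ty":1,"tz":0,"ax":0,"ay":0,"az":0,"claw":0.15},{"tx":0,"ty":1,"tz":0,"ax":0,"ay":0,"az":0,"claw":0.15}]'
python3 -m handwheel '[{"tx":0,"ty":1,"tz":-0.5,"ax":0,"ay":0,"az":0,"claw":0.15},{"tx":0,"ty":1,"tz":-0.5,"ax":0,"ay":0,"az":0,"claw":0.15},{"tx":0,"ty":1,"tz":-0.5,"ax":0,"ay":0,"az":0,"claw":0.15},{"tx":0,"ty":1,"tz":-0.5,"ax":0,"ay":0,"az":0,"claw":0.15},{"tx":0,"ty":1,"tz":-0.5,"ax":0,"ay":0,"az":0,"claw":0.15},{"tx":0,"ty":1,"tz":-0.5,"ax":0,"ay":0,"az":0,"claw":0.15},{"tx":0,"ty":1,"tz":-0.5,"ax":0,"ay":0,"az":0,"claw":0.15},{"tx":0,"ty":1,"tz":-0.5,"ax":0,"ay":0,"az":0,"claw":0.15},{"tx":0,"ty":1,"tz":-0.5,"ax":0,"ay":0,"az":0,"claw":0.15},{"tx":0,"ty":1,"tz":-0.5,"ax":0,"ay":0,"az":0,"claw":0.15}]'
python3 - <<'E'
from g import *
o=get_obs();a=snap('wrist','w1.png');i=cams.camera_info('wrist')
M=yaw(o['tcp_rot']);print(o['t'],o['tcp_pos'],'toolyaw',np.arctan2(M[1,2],M[0,2]),M[:,0])
for n in['tag','tag_field','tag_hole']: print(n,spotter.recognise(n,'wrist')[:2])
print(proj('wrist',[.5216,.2819,.006]),proj('wrist',[.4069,.2652,.006]))
E
```

```text
t: 2.32
tcp_pos: [0.4223, -0.1475, 0.2314]
tcp_rot: [-0.113, 1.568, 0.113]
force: [0.4, 0.1, 0.8]
finger_gap: 0.0489
t: 3.15
tcp_pos: [0.4223, 0.0525, 0.2315]
tcp_rot: [-0.113, 1.567, 0.113]
force: [0.9, 0.5, 1.0]
finger_gap: 0.0491
t: 3.98
tcp_pos: [0.4224, 0.2526, 0.131]
tcp_rot: [-0.113, 1.567, 0.113]
force: [-0.3, -0.2, 0.5]
finger_gap: 0.0489
3.9833 [0.42236831 0.25261526 0.13095434] toolyaw 0.1441128040692771 [ 3.21015149e-04  2.94192069e-04 -9.99999905e-01]
tag [{'at': [0.4674, 0.2728, 0.0079], 'p': 0.75}]
tag_field [{'at': [0.4659, 0.2784, 0.0046], 'p': 0.73}]
tag_hole [{'at': [0.4623, 0.278, 0.0061], 'p': 0.94}]
[270.28378134 298.47207234] [272.29837196 169.93628937]
```

View pics/w1.png

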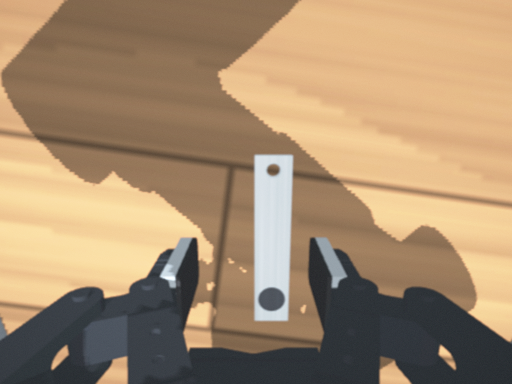

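The predicted tag points match the wrist picture to within 1 px: field at (271,299), hole at (273,170). Now I descend and grip.

```bash
python3 -m handwheel '[{"tx":0.1,"ty":0.76,"tz":-1,"ax":0,"ay":0,"az":0,"claw":0.15},{"tx":0,"ty":0,"tz":-1,"ax":0,"ay":0,"az":0,"claw":0.15},{"tx":0,"ty":0,"tz":-1,"ax":0,"ay":0,"az":0,"claw":0.15},{"tx":0,"ty":0,"tz":-1,"ax":0,"ay":0,"az":0,"claw":0.15},{"tx":0,"ty":0,"tz":-1,"ax":0,"ay":0,"az":0,"claw":0.15},{"tx":0,"ty":0,"tz":-0.7,"ax":0,"ay":0,"az":0,"claw":0.15},{"tx":0,"ty":0,"tz":-0.5,"ax":0,"ay":0,"az":0,"claw":0.15},{"tx":0,"ty":0,"tz":-0.27,"ax":0,"ay":0,"az":0,"claw":0.15},{"tx":0,"ty":0,"tz":0,"ax":0,"ay":0,"az":0,"claw":0.15}]'
python3 -m handwheel '[{"tx":0,"ty":0,"tz":0,"ax":0,"ay":0,"az":0,"claw":-0.2},{"tx":0,"ty":0,"tz":0,"ax":0,"ay":0,"az":0,"claw":-0.5},{"tx":0,"ty":0,"tz":0,"ax":0,"ay":0,"az":0,"claw":-1},{"tx":0,"ty":0,"tz":0,"ax":0,"ay":0,"az":0,"claw":-1},{"tx":0,"ty":0,"tz":0,"ax":0,"ay":0,"az":0,"claw":-1},{"tx":0,"ty":0,"tz":0,"ax":0,"ay":0,"az":0,"claw":-1},{"tx":0,"ty":0,"tz":0,"ax":0,"ay":0,"az":0,"claw":-1}]'
python3 - <<'E'
from g import *
o=get_obs();T=np.array(cams.camera_info('wrist')['extrinsics']);M=yaw(o['tcp_rot'])
print('cam in tool',M.T@(T[:3,3]-o['tcp_pos']))
E
```

```text
t: 4.93
tcp_pos: [0.4243, 0.2658, 0.0015]
tcp_rot: [-0.113, 1.569, 0.112]
force: [0.2, 0.5, -0.4]
finger_gap: 0.049
t: 5.52
tcp_pos: [0.4252, 0.2672, 0.0033]
tcp_rot: [-0.113, 1.566, 0.114]
force: [-1.2, -1.4, 5.9]
finger_gap: 0.0272
cam in tool [-0.14207755  0.00040962 -0.06862985]
```

The gap reads 27 mm against a 30 mm tag, with a small upward force. I'll lift slightly and look.

```bash
python3 -m handwheel '[{"tx":0,"ty":0,"tz":0.3,"ax":0,"ay":0,"az":0,"claw":-1},{"tx":0,"ty":0,"tz":0.6,"ax":0,"ay":0,"az":0,"claw":-1},{"tx":0,"ty":0,"tz":1,"ax":0,"ay":0,"az":0,"claw":-1},{"tx":0,"ty":0,"tz":1,"ax":0,"ay":0,"az":0,"claw":-1},{"tx":0,"ty":0,"tz":0,"ax":0,"ay":0,"az":0,"claw":-1}]'
python3 - <<'E'
from g import *
print(get_obs()['finger_gap'])
i=cams.camera_info('side');a=np.array(cams.snapshot('side'));w=np.array(cams.snapshot('wrist'))
o=get_obs();print(o['tcp_pos'])
u,v=map(int,proj('side',o['tcp_pos']));u=max(u,90);c=cv2.resize(a[v-75:v+75,u-90:u+90],(460,384),interpolation=cv2.INTER_CUBIC)
cv2.imwrite('pics/s2.png',np.hstack([c,w[:,90:430]]))
E
```

```text
t: 5.93
tcp_pos: [0.4266, 0.2686, 0.0643]
tcp_rot: [-0.11, 1.562, 0.117]
force: [0.9, 1.0, -0.3]
finger_gap: 0.0262
0.026187833318745277
[0.42474406 0.26731407 0.06090183]
```

View pics/s2.png

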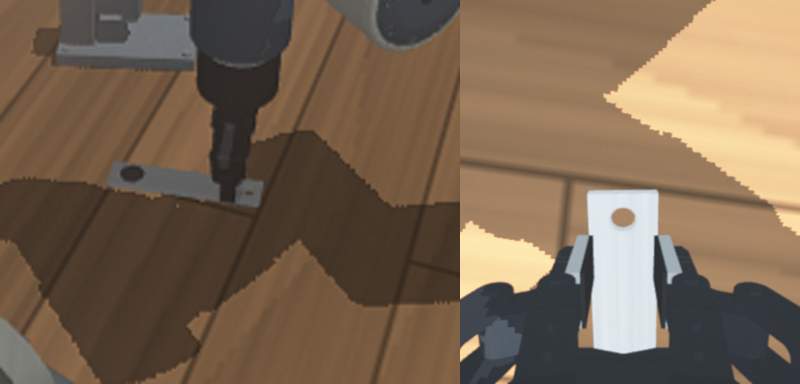

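The tag is held in the pads about 17 mm behind the hole. I'll estimate its pitch and height from these pixels: side field crop (132,174) and hole (248,193), wrist hole (252,217).

```bash
python3 - <<'E'
from g import *
from scipy.optimize import least_squares
o=get_obs();t=np.array([.4266,.2686,.0643]);t=np.array(o['tcp_pos'])
u,v=map(int,proj('side',[.42474406,.26731407,.06090183]));u=max(u,90)
S=lambda x,y:np.array([u-90+(x+.5)*180/460-.5,v-75+(y+.5)*150/384-.5])
y=.144
def pts(p):
    x,yy,z,pi,ya=p; Rm=R.from_euler('ZY',[ya,-pi]).as_matrix(); c=np.array([x,yy,z])
    return [c+Rm@[.053+.045,0,.006],c+Rm@[-.063+.045,0,.006]]
f=lambda p:np.r_[proj('side',pts(p)[0])-S(132,174),proj('side',pts(p)[1])-S(248,193),proj('wrist',pts(p)[1])-[252,217],(p[4]-.144)/.02]
r=least_squares(f,[t[0],t[1],t[2],0,y],x_scale=[.01,.01,.01,.1,.1]);print(r.x,r.fun,t)
E
```

```text
[0.42527795 0.26744013 0.05537629 0.05190642 0.14841734] [ 1.24065499  0.07194837  1.28415822  1.30401115 -0.07954652  0.5018843
  0.22086714] [0.42474406 0.26731407 0.06090183]
```

The grip point agrees with the plan; the pitch looks slightly up at the field end, about 0.05 rad, and the tag's underside is about 4 mm below the TCP. I move to the pre-insertion pose on the press axis at (0.4306, -0.0528) and turn 8.9°.

```bash
python3 -m handwheel '[{"tx":0.1,"ty":-0.6,"tz":0,"ax":0,"ay":0,"az":0.22,"claw":-1},{"tx":0.1,"ty":-1,"tz":0,"ax":0,"ay":0,"az":0.25,"claw":-1},{"tx":0.1,"ty":-1,"tz":0,"ax":0,"ay":0,"az":0.25,"claw":-1},{"tx":0,"ty":-1,"tz":0,"ax":0,"ay":0,"az":0.25,"claw":-1},{"tx":0,"ty":-1,"tz":0,"ax":0,"ay":0,"az":0.25,"claw":-1},{"tx":0,"ty":-1,"tz":0,"ax":0,"ay":0,"az":0.25,"claw":-1},{"tx":0,"ty":-1,"tz":0,"ax":0,"ay":0,"az":0.25,"claw":-1},{"tx":0,"ty":-1,"tz":0,"ax":0,"ay":0,"az":0.25,"claw":-1},{"tx":0,"ty":-1,"tz":0,"ax":0,"ay":0,"az":0.25,"claw":-1},{"tx":0,"ty":-1,"tz":0,"ax":0,"ay":0,"az":0,"claw":-1}]'
python3 -m handwheel '[{"tx":0,"ty":-1,"tz":0,"ax":0,"ay":0,"az":0,"claw":-1},{"tx":0,"ty":-1,"tz":0,"ax":0,"ay":0,"az":0,"claw":-1},{"tx":0,"ty":-1,"tz":0,"ax":0,"ay":0,"az":0,"claw":-1},{"tx":0,"ty":-1,"tz":-0.4,"ax":0,"ay":0,"az":0,"claw":-1},{"tx":0,"ty":-1,"tz":-0.5,"ax":0,"ay":0,"az":0,"claw":-1},{"tx":0,"ty":-1,"tz":-0.5,"ax":0,"ay":0,"az":0,"claw":-1},{"tx":0,"ty":-0.4,"tz":-0.2,"ax":0,"ay":0,"az":0,"claw":-1},{"tx":0,"ty":0,"tz":0,"ax":0,"ay":0,"az":0,"claw":-1},{"tx":0,"ty":0,"tz":0,"ax":0,"ay":0,"az":0,"claw":-1}]'
python3 - <<'E'
from g import *
o=get_obs();M=yaw(o['tcp_rot']);print(o['tcp_pos'],np.arctan2(M[1,2],M[0,2]),M[:,0],o['finger_gap'],o['t'])
i=cams.camera_info('side');a=np.array(cams.snapshot('side'));b=np.array(cams.snapshot('top'))
u,v=map(int,proj('side',[.55,-.02,.03]));print(u,v,proj('side',o['tcp_pos']),proj('top',[.55,-.02,.03]))
c=cv2.resize(a[v-60:v+60,u-80:u+80],(800,600),interpolation=cv2.INTER_CUBIC);cv2.imwrite('pics/s3.png',c);cv2.imwrite('pics/t3full.png',b);cv2.imwrite('pics/s3full.png',a)
E
```

```text
t: 6.87
tcp_pos: [0.4295, 0.0735, 0.0591]
tcp_rot: [-0.236, 1.56, 0.235]
force: [0.2, 0.1, -1.0]
finger_gap: 0.0268
t: 7.62
tcp_pos: [0.4301, -0.0533, 0.0275]
tcp_rot: [-0.234, 1.559, 0.234]
force: [-0.1, 0.3, -0.9]
finger_gap: 0.0267
[ 0.43008401 -0.05333619  0.02752593] 0.297815120106102 [-1.14769857e-03 -1.68898523e-04 -9.99999327e-01] 0.0267101202987764 7.6167
253 207 [294.46341347 210.84731704] [269.8844818  207.19487034]
```

View pics/s3.png

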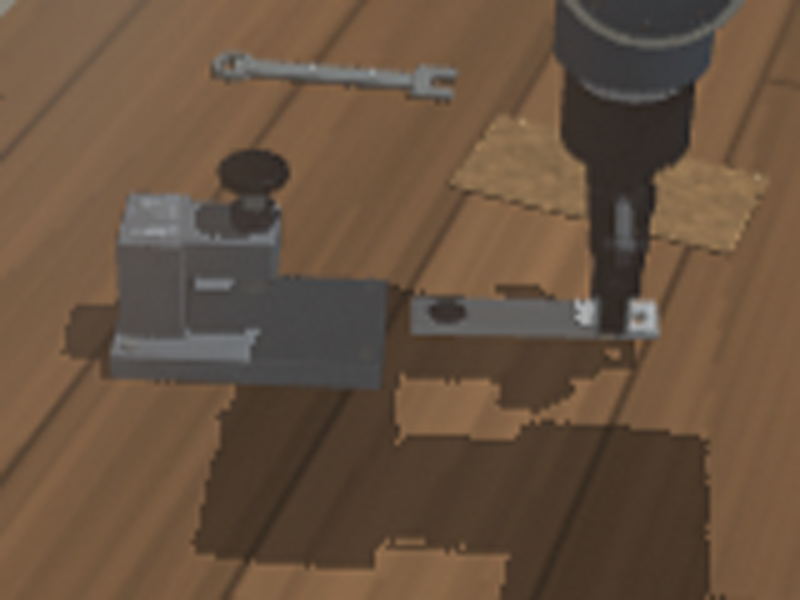

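The tag is in front of the bed, with its field at (447,312) and hole at (641,316). I'll compare this with the predicted pixels and find the pitch.

```bash
python3 - <<'E'
from g import *
t=np.array([.4301,-.0533,.0275]);x=np.array([np.cos(.298),np.sin(.298),0])
S=lambda u,v:np.array([(u+.5)/5-.5+253-80,(v+.5)/5-.5+207-60])
for p in(0,.05):
  for n,d,m in(('f',.098,(447,312)),('h',-.018,(641,316))):
    q=t+x*d+[0,0,-.004+.006+d*p];print(p,n,proj('side',q),S(*m))
# press check in side: head top edge of press known points
X=np.array([np.cos(.3),np.sin(.3),0]);Y=np.array([-X[1],X[0],0]);O=np.array([.636,.0107,0])
print('head',proj('side',O+[0,0,.13]),S(254,171)); print('bed front-left top',proj('side',O-.08*X+.045*Y+[0,0,.02]),S(381,355),'front-right top',proj('side',O-.08*X-.045*Y+[0,0,.02]),S(388,283))
E
```

```text
0 f [262.45403533 209.00144289] [262. 209.]
0 h [300.40157706 210.57847399] [300.8 209.8]
0.05 f [262.50989681 207.70862098] [262. 209.]
0.05 h [300.37832693 210.81540952] [300.8 209.8]
head [223.80315065 180.02910684] [223.4 180.8]
bed front-left top [249.51667172 220.03036016] [248.8 217.6] front-right top [250.68225834 202.6016395 ] [250.2 203.2]
```

The tag is level, with an underside offset of about 4 mm. Inserting with a 3 mm lift.

```bash
python3 -m handwheel '[{"tx":0,"ty":0,"tz":0.15,"ax":0,"ay":0,"az":0.03,"claw":-1},{"tx":0.7,"ty":0.219,"tz":0,"ax":0,"ay":0,"az":0,"claw":-1},{"tx":0.7,"ty":0.219,"tz":0,"ax":0,"ay":0,"az":0,"claw":-1},{"tx":0.7,"ty":0.219,"tz":0,"ax":0,"ay":0,"az":0,"claw":-1},{"tx":0.7,"ty":0.219,"tz":0,"ax":0,"ay":0,"az":0,"claw":-1},{"tx":0.7,"ty":0.219,"tz":0,"ax":0,"ay":0,"az":0,"claw":-1},{"tx":0.7,"ty":0.219,"tz":0,"ax":0,"ay":0,"az":0,"claw":-1}]'
python3 -m handwheel '[{"tx":0.7,"ty":0.219,"tz":0,"ax":0,"ay":0,"az":0,"claw":-1},{"tx":0.7,"ty":0.219,"tz":0,"ax":0,"ay":0,"az":0,"claw":-1},{"tx":0,"ty":0,"tz":0,"ax":0,"ay":0,"az":0,"claw":-1},{"tx":0,"ty":0,"tz":-0.15,"ax":0,"ay":0,"az":0,"claw":-1},{"tx":0,"ty":0,"tz":-0.1,"ax":0,"ay":0,"az":0,"claw":-1},{"tx":0,"ty":0,"tz":0,"ax":0,"ay":0,"az":0,"claw":-1}]'
python3 - <<'E'
from g import *
o=get_obs();M=yaw(o['tcp_rot']);print(o['tcp_pos'],np.arctan2(M[1,2],M[0,2]),o['force'],o['finger_gap'],o['t'])
b=np.array(cams.snapshot('top'));a=np.array(cams.snapshot('side'))
c=cv2.resize(a[147:247,183:303],(600,500),interpolation=cv2.INTER_CUBIC);d=cv2.resize(b[142:242,230:270+0],(200,500),interpolation=cv2.INTER_CUBIC);cv2.imwrite('pics/s4.png',np.hstack([c,d]))
E
```

```text
t: 8.3
tcp_pos: [0.5155, -0.0259, 0.0315]
tcp_rot: [-0.237, 1.557, 0.237]
force: [0.2, -0.3, 0.1]
finger_gap: 0.0266
t: 8.8
tcp_pos: [0.5414, -0.0181, 0.0254]
tcp_rot: [-0.236, 1.559, 0.237]
force: [0.2, 0.4, -0.7]
finger_gap: 0.0265
[ 0.54138747 -0.01806561  0.02539949] 0.30126229624891065 [ 0.19237465  0.35269686 -0.73951825] 0.026470478260030024 8.8
```

View pics/s4.png

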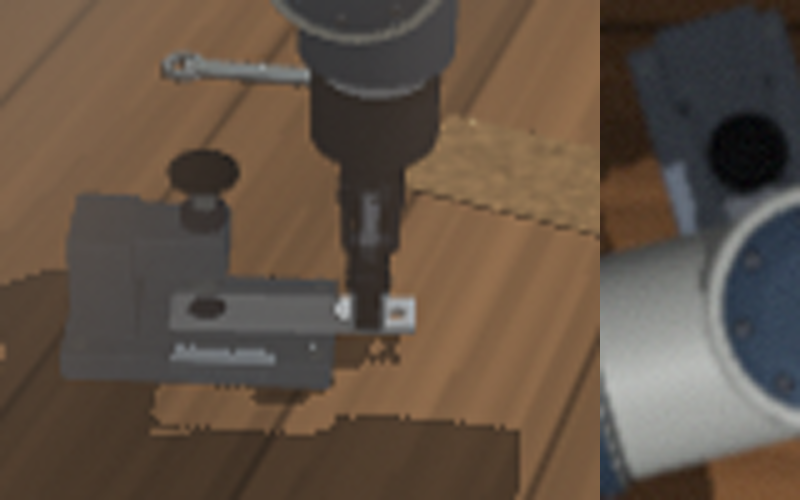

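```bash
python3 - <<'E'
from g import *
C=lambda p:(proj('side',p)-[183,147]+.5)*5-.5
X=np.array([np.cos(.3),np.sin(.3),0]);Y=np.array([-X[1],X[0],0]);O=np.array([.636,.0107,0])
for z in(.026,.028,.030):print(z,C(O+[0,0,z]),C(O-.116*X+[0,0,z]))
print('die',C(O+[0,0,.042]),'x+5',C(O+.005*X+[0,0,.028]),'y+5',C(O+.005*Y+[0,0,.028]),'head',C(O+[0,0,.13]),'frontcorners',C(O-.08*X+.045*Y+[0,0,.02]),C(O-.08*X-.045*Y+[0,0,.02]))
E
python3 -m handwheel '[{"tx":0.05,"ty":0,"tz":-0.08,"ax":0,"ay":0,"az":0,"claw":-1},{"tx":0,"ty":0,"tz":0,"ax":0,"ay":0,"az":0,"claw":-1},{"tx":0,"ty":0,"tz":0,"ax":0,"ay":0,"az":0,"claw":-1}]'
```

```text
0.026 [207.72220876 309.3477302 ] [396.42008969 316.9769782 ]
0.028 [207.69065977 306.71869185] [396.53168119 314.34808902]
0.03 [207.65906295 304.08566852] [396.6434422  311.71520653]
die [207.46847168 288.20333432] x+5 [199.56913728 306.39057288] y+5 [206.99599665 311.53332939] head [206.01575326 167.1455342 ] frontcorners [334.58335859 367.15180082] [340.41129169 280.0081975 ]
t: 9.15
tcp_pos: [0.5434, -0.0183, 0.0243]
tcp_rot: [-0.236, 1.558, 0.236]
force: [-0.2, 0.2, -0.9]
finger_gap: 0.0268
```

The field pixel (207,308) matches the target at (208,308). Lowering to contact.

```bash
python3 -m handwheel '[{"tx":0,"ty":0,"tz":-0.08,"ax":0,"ay":0,"az":0,"claw":-1},{"tx":0,"ty":0,"tz":0,"ax":0,"ay":0,"az":0,"claw":-1},{"tx":0,"ty":0,"tz":0,"ax":0,"ay":0,"az":0,"claw":-1}]'
python3 -m handwheel '[{"tx":0,"ty":0,"tz":-0.06,"ax":0,"ay":0,"az":0,"claw":-1},{"tx":0,"ty":0,"tz":0,"ax":0,"ay":0,"az":0,"claw":-1},{"tx":0,"ty":0,"tz":0,"ax":0,"ay":0,"az":0,"claw":-1}]'
```

```text
t: 9.4
tcp_pos: [0.5436, -0.0183, 0.0231]
tcp_rot: [-0.236, 1.557, 0.236]
force: [-1.3, 0.2, 3.1]
finger_gap: 0.0264
t: 9.65
tcp_pos: [0.5436, -0.0183, 0.0224]
tcp_rot: [-0.237, 1.557, 0.236]
force: [-4.2, -0.9, 7.7]
finger_gap: 0.0266
```

```bash
python3 -m handwheel '[{"tx":-0.05,"ty":0,"tz":0.04,"ax":0,"ay":0,"az":0,"claw":-1},{"tx":0,"ty":0,"tz":0,"ax":0,"ay":0,"az":0,"claw":-0.2},{"tx":0,"ty":0,"tz":0,"ax":0,"ay":0,"az":0,"claw":0},{"tx":0,"ty":0,"tz":0,"ax":0,"ay":0,"az":0,"claw":0.15},{"tx":0,"ty":0,"tz":0,"ax":0,"ay":0,"az":0,"claw":0.15},{"tx":0,"ty":0,"tz":0,"ax":0,"ay":0,"az":0,"claw":0.15}]'
python3 -m handwheel '[{"tx":0,"ty":0,"tz":0.4,"ax":0,"ay":0,"az":0,"claw":0.15},{"tx":-0.3,"ty":-0.1,"tz":1,"ax":0,"ay":0,"az":0,"claw":0.15},{"tx":-0.3,"ty":-0.1,"tz":1,"ax":0,"ay":0,"az":0,"claw":0.15},{"tx":0,"ty":0,"tz":1,"ax":0,"ay":0,"az":0,"claw":0.15},{"tx":0,"ty":0,"tz":1,"ax":0,"ay":0,"az":0,"claw":-1},{"tx":0,"ty":0,"tz":1,"ax":0,"ay":0,"az":0,"claw":-1},{"tx":0,"ty":0,"tz":1,"ax":0,"ay":0,"az":0,"claw":-1},{"tx":0,"ty":0,"tz":1,"ax":0,"ay":0,"az":0,"claw":-1},{"tx":0,"ty":0,"tz":0,"ax":0,"ay":0,"az":0,"claw":-1}]'
python3 - <<'E'
from g import *
o=get_obs();M=yaw(o['tcp_rot']);print(o['tcp_pos'],o['finger_gap'],o['t'])
w=np.array(cams.snapshot('wrist'));a=np.array(cams.snapshot('side'))
c=cv2.resize(a[147:227,183:283],(480,384),interpolation=cv2.INTER_CUBIC);cv2.imwrite('pics/s5.png',np.hstack([c,w[:,110:420]]))
X=np.array([np.cos(.3),np.sin(.3),0]);O=np.array([.636,.0107,.026])
print('wrist hole/field pred',proj('wrist',O-.116*X)-[110,0]+[480,0],proj('wrist',O)-[110,0]+[480,0],'side field/hole',[(proj('side',p)-[183,147])*4.8 for p in (O,O-.116*X)])
E
```

```text
t: 10.15
tcp_pos: [0.5422, -0.0182, 0.022]
tcp_rot: [-0.236, 1.558, 0.236]
force: [0.3, 0.2, -0.1]
finger_gap: 0.0491
t: 10.9
tcp_pos: [0.5328, -0.0223, 0.1754]
tcp_rot: [-0.237, 1.55, 0.236]
force: [1.7, 0.3, 1.6]
finger_gap: 0.0002
[ 0.53279132 -0.02231605  0.17544497] 0.00019069653271252662 10.9
wrist hole/field pred [622.70669294 173.02381624] [622.6271393  292.66574059] side field/hole [array([197.49332041, 295.05382099]), array([378.6432861 , 302.37789908])]
```

View pics/s5.png

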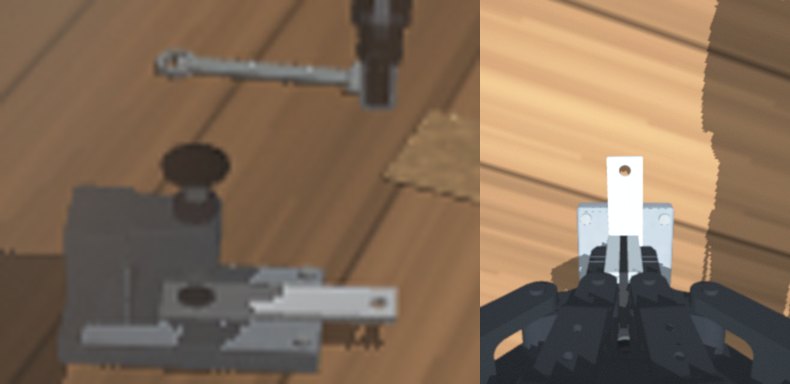

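The tag is flat and centred in the bed. The field in the side view at (196,296) matches the prediction within about 1 px, and the hole in the wrist view (625,170) within 3 mm. Now the plunger.

```bash
python3 -m handwheel '[{"tx":0.86,"ty":0.275,"tz":0,"ax":0,"ay":0,"az":0,"claw":-1},{"tx":0.86,"ty":0.275,"tz":0,"ax":0,"ay":0,"az":0,"claw":-1},{"tx":0.86,"ty":0.275,"tz":0,"ax":0,"ay":0,"az":0,"claw":-1},{"tx":0.86,"ty":0.275,"tz":0,"ax":0,"ay":0,"az":0,"claw":-1},{"tx":0.86,"ty":0.275,"tz":0,"ax":0,"ay":0,"az":0,"claw":-1},{"tx":0.86,"ty":0.275,"tz":0,"ax":0,"ay":0,"az":0,"claw":-1},{"tx":0,"ty":0,"tz":-1,"ax":0,"ay":0,"az":0,"claw":-1},{"tx":0,"ty":0,"tz":-0.8,"ax":0,"ay":0,"az":0,"claw":-1},{"tx":0,"ty":0,"tz":0,"ax":0,"ay":0,"az":0,"claw":-1},{"tx":0,"ty":0,"tz":0,"ax":0,"ay":0,"az":0,"claw":-1}]'
python3 -m handwheel '[{"tx":0,"ty":0,"tz":-0.3,"ax":0,"ay":0,"az":0,"claw":-1},{"tx":0,"ty":0,"tz":-0.3,"ax":0,"ay":0,"az":0,"claw":-1},{"tx":0,"ty":0,"tz":-0.2,"ax":0,"ay":0,"az":0,"claw":-1},{"tx":0,"ty":0,"tz":0,"ax":0,"ay":0,"az":0,"claw":-1},{"tx":0,"ty":0,"tz":0,"ax":0,"ay":0,"az":0,"claw":-1}]'
```

```text
t: 11.83
tcp_pos: [0.6328, 0.0106, 0.1332]
tcp_rot: [-0.237, 1.561, 0.236]
force: [0.3, 0.6, 0.4]
finger_gap: 0.0001
t: 12.25
tcp_pos: [0.6345, 0.0106, 0.1201]
tcp_rot: [-0.237, 1.555, 0.236]
force: [-1.3, 0.2, 7.8]
finger_gap: -0.0001
```

```bash
python3 -m handwheel '[{"tx":0,"ty":0,"tz":-0.2,"ax":0,"ay":0,"az":0,"claw":-1},{"tx":0,"ty":0,"tz":-0.13,"ax":0,"ay":0,"az":0,"claw":-1},{"tx":0,"ty":0,"tz":0,"ax":0,"ay":0,"az":0,"claw":-1},{"tx":0,"ty":0,"tz":0,"ax":0,"ay":0,"az":0,"claw":-1}]'
python3 -m handwheel '[{"tx":0,"ty":0,"tz":-0.07,"ax":0,"ay":0,"az":0,"claw":-1},{"tx":0,"ty":0,"tz":0,"ax":0,"ay":0,"az":0,"claw":-1},{"tx":0,"ty":0,"tz":0,"ax":0,"ay":0,"az":0,"claw":-1}]'
```

```text
t: 12.58
tcp_pos: [0.6345, 0.0106, 0.1144]
tcp_rot: [-0.237, 1.554, 0.236]
force: [-2.0, 0.3, 10.3]
finger_gap: -0.0001
t: 12.83
tcp_pos: [0.6345, 0.0106, 0.1141]
tcp_rot: [-0.238, 1.553, 0.236]
force: [-4.9, 0.3, 15.1]
finger_gap: -0.0001
```

It is at the stop: the force is 15 N, above the 11 N spring, and z has stopped at 0.114. Hold, then release upward.

```bash
python3 -m handwheel '[{"tx":0,"ty":0,"tz":-0.04,"ax":0,"ay":0,"az":0,"claw":-1},{"tx":0,"ty":0,"tz":0,"ax":0,"ay":0,"az":0,"claw":-1},{"tx":0,"ty":0,"tz":0,"ax":0,"ay":0,"az":0,"claw":-1},{"tx":0,"ty":0,"tz":0,"ax":0,"ay":0,"az":0,"claw":-1},{"tx":0,"ty":0,"tz":0,"ax":0,"ay":0,"az":0,"claw":-1},{"tx":0,"ty":0,"tz":0,"ax":0,"ay":0,"az":0,"claw":-1},{"tx":0,"ty":0,"tz":0,"ax":0,"ay":0,"az":0,"claw":-1}]'
python3 -m handwheel '[{"tx":0,"ty":0,"tz":0.3,"ax":0,"ay":0,"az":0,"claw":-1},{"tx":0,"ty":0,"tz":0.4,"ax":0,"ay":0,"az":0,"claw":-1},{"tx":0,"ty":0,"tz":0.6,"ax":0,"ay":0,"az":0,"claw":-1},{"tx":0,"ty":0,"tz":1,"ax":0,"ay":0,"az":0,"claw":-1},{"tx":0,"ty":0,"tz":0.8,"ax":0,"ay":0,"az":0,"claw":-1},{"tx":0,"ty":0,"tz":0,"ax":0,"ay":0,"az":0,"claw":0.15}]'
python3 -m handwheel '[{"tx":-0.98,"ty":-0.29,"tz":0,"ax":0,"ay":0,"az":0,"claw":0.15},{"tx":-0.98,"ty":-0.29,"tz":0,"ax":0,"ay":0,"az":0,"claw":0.15},{"tx":-0.98,"ty":-0.29,"tz":0,"ax":0,"ay":0,"az":0,"claw":0.15},{"tx":-0.98,"ty":-0.29,"tz":0,"ax":0,"ay":0,"az":0,"claw":0.15},{"tx":-0.75,"ty":-0.29,"tz":0,"ax":0,"ay":0,"az":0,"claw":0.15},{"tx":0,"ty":0,"tz":0,"ax":0,"ay":0,"az":0,"claw":0.15}]'
python3 - <<'E'
from g import *
o=get_obs();print(o['tcp_pos'],o['finger_gap'],o['t'])
w=np.array(cams.snapshot('wrist'));a=np.array(cams.snapshot('side'))
c=cv2.resize(a[147:227,183:283],(480,384),interpolation=cv2.INTER_CUBIC);cv2.imwrite('pics/s6.png',np.hstack([c,w[:,110:420]]))
X=np.array([np.cos(.3),np.sin(.3),0]);O=np.array([.636,.0107,.026]);print(proj('wrist',O-.116*X)-[110,0]+[480,0])
E
```

```text
t: 13.42
tcp_pos: [0.6346, 0.0105, 0.114]
tcp_rot: [-0.238, 1.553, 0.236]
force: [-7.2, 1.7, 18.8]
finger_gap: -0.0002
t: 13.92
tcp_pos: [0.6353, 0.0107, 0.1757]
tcp_rot: [-0.237, 1.551, 0.236]
force: [0.4, 0.1, 0.4]
finger_gap: 0.0108
t: 14.42
tcp_pos: [0.5377, -0.019, 0.1718]
tcp_rot: [-0.235, 1.558, 0.236]
force: [0.7, -0.7, -0.5]
finger_gap: 0.0494
[ 0.53767814 -0.0189606   0.17179083] 0.049425006587070594 14.4167
[621.6473786  162.01764181]
```

View pics/s6.png

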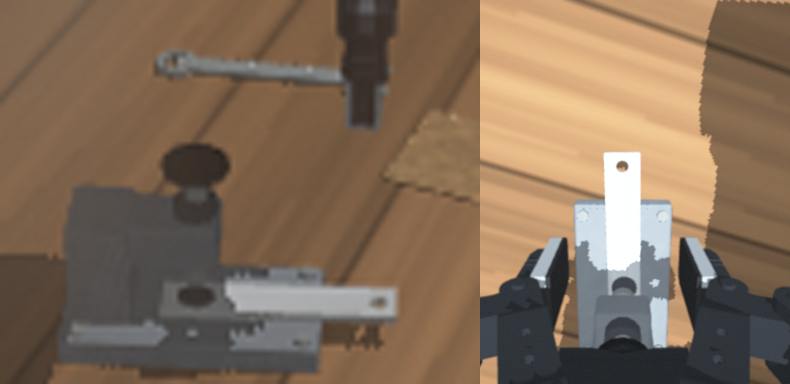

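The tag is unmoved and the plunger is up. Re-gripping at the same spot.

```bash
python3 -m handwheel '[{"tx":0.23,"ty":0.03,"tz":-1,"ax":0,"ay":0,"az":0,"claw":0.15},{"tx":0,"ty":0,"tz":-1,"ax":0,"ay":0,"az":0,"claw":0.15},{"tx":0,"ty":0,"tz":-1,"ax":0,"ay":0,"az":0,"claw":0.15},{"tx":0,"ty":0,"tz":-1,"ax":0,"ay":0,"az":0,"claw":0.15},{"tx":0,"ty":0,"tz":-1,"ax":0,"ay":0,"az":0,"claw":0.15},{"tx":0,"ty":0,"tz":-1,"ax":0,"ay":0,"az":0,"claw":0.15},{"tx":0,"ty":0,"tz":-0.7,"ax":0,"ay":0,"az":0,"claw":0.15},{"tx":0,"ty":0,"tz":-0.4,"ax":0,"ay":0,"az":0,"claw":0.15},{"tx":0,"ty":0,"tz":-0.3,"ax":0,"ay":0,"az":0,"claw":0.15},{"tx":0,"ty":0,"tz":0,"ax":0,"ay":0,"az":0,"claw":0.15}]'
python3 -m handwheel '[{"tx":0,"ty":0,"tz":0,"ax":0,"ay":0,"az":0,"claw":-0.2},{"tx":0,"ty":0,"tz":0,"ax":0,"ay":0,"az":0,"claw":-0.5},{"tx":0,"ty":0,"tz":0,"ax":0,"ay":0,"az":0,"claw":-1},{"tx":0,"ty":0,"tz":0,"ax":0,"ay":0,"az":0,"claw":-1},{"tx":0,"ty":0,"tz":0,"ax":0,"ay":0,"az":0,"claw":-1},{"tx":0,"ty":0,"tz":0,"ax":0,"ay":0,"az":0,"claw":-1},{"tx":0,"ty":0,"tz":0,"ax":0,"ay":0,"az":0,"claw":-1},{"tx":0,"ty":0,"tz":0.25,"ax":0,"ay":0,"az":0,"claw":-1},{"tx":0,"ty":0,"tz":0,"ax":0,"ay":0,"az":0,"claw":-1}]'
```

```text
t: 15.35
tcp_pos: [0.5446, -0.0176, 0.0224]
tcp_rot: [-0.236, 1.56, 0.236]
force: [-0.1, -0.1, 0.3]
finger_gap: 0.0488
t: 16.1
tcp_pos: [0.5447, -0.0177, 0.0288]
tcp_rot: [-0.236, 1.558, 0.236]
force: [-0.5, -0.3, -0.8]
finger_gap: 0.0252
```

```bash
python3 -m handwheel '[{"tx":-0.5,"ty":-0.155,"tz":0,"ax":0,"ay":0,"az":0,"claw":-1},{"tx":-0.84,"ty":-0.26,"tz":0,"ax":0,"ay":0,"az":0,"claw":-1},{"tx":-0.84,"ty":-0.26,"tz":0,"ax":0,"ay":0,"az":0,"claw":-1},{"tx":-0.84,"ty":-0.26,"tz":0,"ax":0,"ay":0,"az":0,"claw":-1},{"tx":-0.84,"ty":-0.26,"tz":0,"ax":0,"ay":0,"az":0,"claw":-1},{"tx":-0.84,"ty":-0.26,"tz":0,"ax":0,"ay":0,"az":0,"claw":-1},{"tx":-0.84,"ty":-0.26,"tz":0,"ax":0,"ay":0,"az":0,"claw":-1},{"tx":-0.84,"ty":-0.26,"tz":0,"ax":0,"ay":0,"az":0,"claw":-1},{"tx":-0.3,"ty":-0.1,"tz":0,"ax":0,"ay":0,"az":0,"claw":-1},{"tx":0,"ty":0,"tz":0.7,"ax":0,"ay":0,"az":0,"claw":-1}]'
python3 -m handwheel '[{"tx":0,"ty":-0.5,"tz":0.6,"ax":0,"ay":0,"az":-0.5,"claw":-1},{"tx":0.1,"ty":-1,"tz":0,"ax":0,"ay":0,"az":-0.6,"claw":-1},{"tx":0.2,"ty":-1,"tz":0,"ax":0,"ay":0,"az":-0.6,"claw":-1},{"tx":0.2,"ty":-1,"tz":0,"ax":0,"ay":0,"az":-0.6,"claw":-1},{"tx":0.2,"ty":-1,"tz":0,"ax":0,"ay":0,"az":-0.6,"claw":-1},{"tx":0.2,"ty":-1,"tz":0,"ax":0,"ay":0,"az":-0.6,"claw":-1},{"tx":0.2,"ty":-1,"tz":0,"ax":0,"ay":0,"az":-0.6,"claw":-1},{"tx":0.2,"ty":-1,"tz":0,"ax":0,"ay":0,"az":-0.6,"claw":-1},{"tx":0.1,"ty":-1,"tz":0,"ax":0,"ay":0,"az":-0.53,"claw":-1},{"tx":0,"ty":-0.5,"tz":0,"ax":0,"ay":0,"az":0,"claw":-1}]'
python3 - <<'E'
from g import *
o=get_obs();M=yaw(o['tcp_rot']);print(o['tcp_pos'],np.arctan2(M[1,2],M[0,2]),o['finger_gap'],o['t'])
w=np.array(cams.snapshot('wrist'));a=np.array(cams.snapshot('side'))
u,v=map(int,proj('side',[.477,-.244,.003]));print(u,v)
c=cv2.resize(a[v-50:v+30,u-50:u+50],(480,384),interpolation=cv2.INTER_CUBIC);cv2.imwrite('pics/s7.png',np.hstack([c,w[:,110:420]]))
E
```

```text
t: 16.93
tcp_pos: [0.4074, -0.0597, 0.0404]
tcp_rot: [-0.235, 1.564, 0.236]
force: [0.6, 1.9, -0.9]
finger_gap: 0.0249
t: 17.77
tcp_pos: [0.4397, -0.2409, 0.0542]
tcp_rot: [0.052, 1.57, -0.053]
force: [0.2, -0.7, -0.5]
finger_gap: 0.025
[ 0.43970673 -0.2409228   0.05415359] -0.06667759204107529 0.02499111159822319 17.7667
295 182
```

View pics/s7.png

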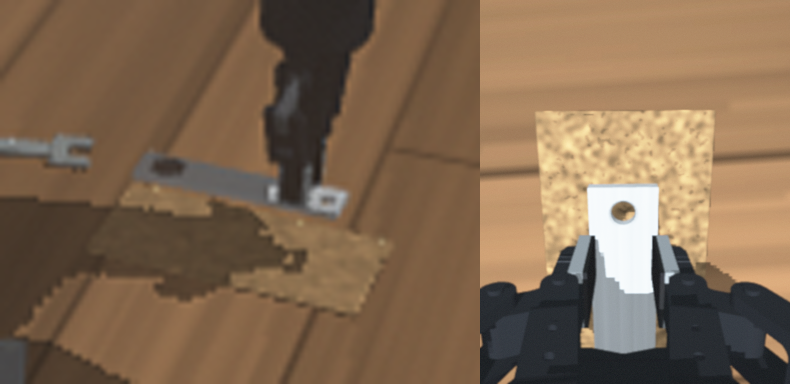

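The tag is aligned over the mat and centred on it. Lowering with a 5 mm shift towards the base.

```bash
python3 -m handwheel '[{"tx":-0.25,"ty":0,"tz":-0.6,"ax":0,"ay":0,"az":0,"claw":-1},{"tx":0,"ty":0,"tz":-0.7,"ax":0,"ay":0,"az":0,"claw":-1},{"tx":0,"ty":0,"tz":-0.6,"ax":0,"ay":0,"az":0,"claw":-1},{"tx":0,"ty":0,"tz":-0.3,"ax":0,"ay":0,"az":0,"claw":-1},{"tx":0,"ty":0,"tz":0,"ax":0,"ay":0,"az":0,"claw":-1},{"tx":0,"ty":0,"tz":0,"ax":0,"ay":0,"az":0,"claw":-1}]'
python3 -m handwheel '[{"tx":0,"ty":0,"tz":-0.1,"ax":0,"ay":0,"az":0,"claw":-1},{"tx":0,"ty":0,"tz":0,"ax":0,"ay":0,"az":0,"claw":-1},{"tx":0,"ty":0,"tz":0,"ax":0,"ay":0,"az":0,"claw":-1}]'
```

```text
t: 18.37
tcp_pos: [0.4343, -0.2387, 0.0107]
tcp_rot: [0.049, 1.571, -0.05]
force: [0.3, 0.0, 0.4]
finger_gap: 0.0249
t: 18.62
tcp_pos: [0.4346, -0.2391, 0.009]
tcp_rot: [0.05, 1.569, -0.05]
force: [0.1, 0.0, -1.3]
finger_gap: 0.025
```

```bash
python3 -m handwheel '[{"tx":0,"ty":0,"tz":-0.1,"ax":0,"ay":0,"az":0,"claw":-1},{"tx":0,"ty":0,"tz":0,"ax":0,"ay":0,"az":0,"claw":-1},{"tx":0,"ty":0,"tz":0,"ax":0,"ay":0,"az":0,"claw":-1}]'
python3 -m handwheel '[{"tx":0,"ty":0,"tz":-0.06,"ax":0,"ay":0,"az":0,"claw":-1},{"tx":0,"ty":0,"tz":0,"ax":0,"ay":0,"az":0,"claw":-1},{"tx":0,"ty":0,"tz":0,"ax":0,"ay":0,"az":0,"claw":-1}]'
```

```text
t: 18.87
tcp_pos: [0.4349, -0.2393, 0.0077]
tcp_rot: [0.05, 1.569, -0.05]
force: [-1.6, 1.9, 9.3]
finger_gap: 0.0248
t: 19.12
tcp_pos: [0.4349, -0.2393, 0.0076]
tcp_rot: [0.049, 1.568, -0.05]
force: [-5.1, 4.8, 18.3]
finger_gap: 0.025
```

Contact made. I back off the load, release, and rise clear.

```bash
python3 -m handwheel '[{"tx":0,"ty":0,"tz":0.09,"ax":0,"ay":0,"az":0,"claw":-1},{"tx":0,"ty":0,"tz":0,"ax":0,"ay":0,"az":0,"claw":-0.2},{"tx":0,"ty":0,"tz":0,"ax":0,"ay":0,"az":0,"claw":0},{"tx":0,"ty":0,"tz":0,"ax":0,"ay":0,"az":0,"claw":0.15},{"tx":0,"ty":0,"tz":0,"ax":0,"ay":0,"az":0,"claw":0.15},{"tx":0,"ty":0,"tz":0.3,"ax":0,"ay":0,"az":0,"claw":0.15},{"tx":0,"ty":0,"tz":0.6,"ax":0,"ay":0,"az":0,"claw":0.15},{"tx":0,"ty":0,"tz":1,"ax":0,"ay":0,"az":0,"claw":0.15},{"tx":0,"ty":0,"tz":1,"ax":0,"ay":0,"az":0,"claw":0.15}]'
python3 -m handwheel '[{"tx":0,"ty":0,"tz":1,"ax":0,"ay":0,"az":0,"claw":0.15},{"tx":0,"ty":0,"tz":1,"ax":0,"ay":0,"az":0,"claw":0.15},{"tx":0,"ty":0,"tz":1,"ax":0,"ay":0,"az":0,"claw":0.15},{"tx":0,"ty":0,"tz":1,"ax":0,"ay":0,"az":0,"claw":0.15},{"tx":0,"ty":0,"tz":1,"ax":0,"ay":0,"az":0,"claw":0.15},{"tx":0,"ty":0,"tz":1,"ax":0,"ay":0,"az":0,"claw":0.15},{"tx":0,"ty":0,"tz":0,"ax":0,"ay":0,"az":0,"claw":0.15},{"tx":0,"ty":0,"tz":0,"ax":0,"ay":0,"az":0,"claw":0.15}]'
python3 - <<'E'
from g import *
o=get_obs();print(o['tcp_pos'],o['force'],o['t'])
w=np.array(cams.snapshot('wrist'));a=np.array(cams.snapshot('side'))
c=cv2.resize(a[135:215,200:330],(480,295),interpolation=cv2.INTER_CUBIC);c=np.pad(c,((0,89),(0,0),(0,0)));cv2.imwrite('pics/s8.png',np.hstack([c,w[:,110:420]]))
E
```

```text
t: 19.87
tcp_pos: [0.4337, -0.239, 0.0656]
tcp_rot: [0.051, 1.572, -0.05]
force: [0.9, -0.5, -0.5]
finger_gap: 0.049
t: 20.53
tcp_pos: [0.4349, -0.2393, 0.1864]
tcp_rot: [0.05, 1.567, -0.051]
force: [-0.0, 0.4, -0.5]
finger_gap: 0.0488
[ 0.43485169 -0.23925067  0.18644307] [-0.02777493  0.37779078 -0.53886533] 20.5333
```

View pics/s8.png

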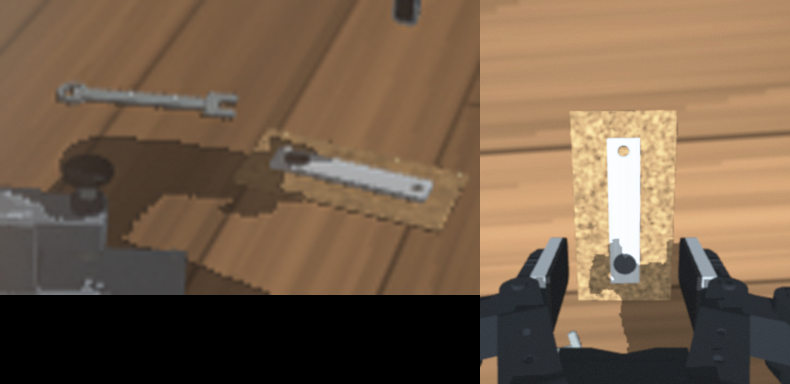

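The tag lies centred on the mat, with its hole at (624,151) and field at (625,264), well inside the outline at rows 110–300 and columns 571–676. Signing off.

```bash
python3 -c "
from plant import order
print(order.sign_off())"
```

```text
the job is handed in; nothing more can be done
None
```

The job is done and handed in at about 20.6 s of the 67 s allowed; sign-off reports no verdict.

- **Insertion:** I gripped the tag near its hole end, slid it level into the press and released it flat on the bed. The images put the field within about 3 mm of the ram axis, inside the 7 mm limit.
- **Marking:** I pushed the plunger to its stop and held it about 0.8 s. The tool stopped at z = 0.114 m, with 15–19 N against the 11 N spring. Afterwards the picture showed the plunger back up and the tag unmoved.
- **Placing:** I drew the tag out, lowered it to contact on the mat (18 N at most), released it and rose clear. The last pictures show it flat and centred, well inside the mat outline, with the wrench where it was and the gripper free.

**Checks that disagreed or were missing:**
- The gripper read 25–27 mm on the 30 mm wide tag. The tag showed no slip.
- An early image fit suggested the tag was pitched 0.05 rad in the grip. A second view showed it level.
- The trained networks' positions for the tag's field and hole fell near the tag's middle. I used my own pixel measurements instead.
- I did not look at the spools again after the first picture, but the arm was never closer than about 0.2 m to them.

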